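Third hand at the cartridge rack

ROBOT

A 6-joint arm with a two-finger parallel gripper is mounted at the origin on the work surface. World frame = base frame: x ahead of the robot, y to its left, z up, the work surface at z = 0. Lengths are in m, angles in rad, forces in N, time in s.
With the tool pointing down it reaches from about 0.3 to 0.75 m from the base axis. Payload 8.5 kg.
Tool frame: the origin (TCP) lies midway between the tips of the shut fingers; the grasp point (between the pads) lies 19 mm behind it; z points along the fingers, y is the direction in which the jaws open and shut (so a half turn about z gives the same grasp; the last joint's range is limited). The gripper opens to 88 mm and grips with 3 to 60 N. Pads are 18 mm wide; open, the fingers measure 123 mm over their backs; the gripper's body (75 mm by 187 mm) begins 45 mm behind the grasp point.
Start: joints at [0.983, 0.381, 1.297, -0, 1.464, -0.215], TCP at [0.2, 0.512, 0.206] pointing down, gripper open.
Joint ranges: [-3.11, 3.11], [-0.89, 2.33], [0.22, 2.48], [-1.42, 4.56], [0.17, 2.85], [-2.88, 2.88]. Speed limits (rad/s): [2.39, 2.39, 3.14, 3.14, 3.14, 3.14].

INTERFACE

Orientations are given as a rotation vector (axis times angle).
In Python, from bench import state, optics, finish_job gives the robot as it stands.
- The arm moves only by the shell command python3 -m inch 'ROWS' [FORCE]. ROWS is JSON, a list that holds one entry, the list of rows, each a list of 5 numbers: the gripper command: -1 is shut, 1 is fully open, values between are in proportion, then the shift along the world's x, y, z normalised to -1 to 1, where 1 is 0.02 m, then the turn about the world's z normalised to -1 to 1, where 1 is 0.08 rad. A call has 1 to 5 rows; each row shifts and turns the commanded pose from where the row before left it; what a row does not reach is not made up. A row lasts 1/12 s, in which the tool goes at most 41.7 mm and 7.16 degrees, less where a joint would pass 70% of its speed; a pose out of reach is approached as far as the arm can. A call with a number of a shift or a turn outside -1 to 1 is refused whole. A call with a gripper value outside its range is refused whole. The fingers move at their own pace and stop on an object; FORCE is the grip in N (left out, the last holds). Time passes only in rows, so rows that do not move let the fingers close. It gives the time, the measured TCP pose, the force and the opening at its end, in the units of the state.
- state(): the state, without advancing time (a new reading comes with each control period).
- optics.grab_frame(name): name is "scene" or "side" or "wrist"; returns the picture (400x640x3 uint8, red, green, blue); there is no depth.
- optics.camera_params(name): a dict with "mtx" (3x3 intrinsics, pixels), "R" (3x3) and "t" (3): a world point X has camera coordinates R X + t. Camera axes: x right, y down, z forward; pixel columns grow to the right and rows downward; lengths in m; the calibration is good to about 2 mm. A picture is of the moment at which its call begins: read the wrist's pose just before it. camera_params takes no time and is no camera call; for the wrist camera it gives the pose at the moment of the call.
- finish_job(): hands the job in, once; it reports no verdict.
The state is a dict: "clock": time; "qpos": joint angles; "joint_velocities": joint speeds; "joint_torque": joint torques, N m; "tcp_pos": TCP position; "ee_rot": TCP orientation; "ft_force": force on the tool from outside, world axes, zero at the start; "ft_torque": the same for the moment, N m; "opening": finger opening in m.
Only numpy, scipy, OpenCV 4.12 (cv2) and the standard library are available. Lean on these libraries where they do the work, as an engineer would, in place of code of your own. Each camera call takes 0.05 s, during which the arm holds its last target.

TASK

The aluminium cartridge rack is screwed to the shelf and still lacks its wooden comb bar. Stand the comb bar upright on the rack's foot plate with its slots to the open front, push it home so that its plain back is flat against the rack's back and its end against the cheek, and finish while still pushing it against the back with a steady 5 to 15 newtons (about 10), so that I can drive the screws in from behind. Don't ram the thin back (never more than 40 newtons), don't let go at the end, and leave everything else on the shelf where it lies.

Things in the scene. Friction and masses are not known exactly. Their poses are not given: they have to be found in the camera images.
- rack: Cartridge rack of folded aluminium sheet, fixed to the shelf: foot plate 110 mm (its x) by 160 mm (its y), 3 mm thick, upright back on its far (+x) edge, upright cheek at its +y end, open to -x (robot side) and -y. Origin: centre of the plate's underside, on the shelf, z up. With the comb bar home, comb_mid is at x +40, y +7, z +33 mm here, axes parallel.
- rack_back: The rack's upright back; pose given at the rack's own origin, same axes. Along the whole +x edge, 160 mm long, 3 mm thick, rigid, top at z = 32 mm; inner face at x = +52 mm, outer at +55 mm. Two screw holes 20 mm up. The comb bar's plain back is pushed against its inner face.
- rack_cheek: The rack's upright end cheek; pose given at the rack's own origin, same axes. 3 mm thick, rigid, top at z = 32 mm, from x = +3 to +53 mm; inner face at y = +77 mm. The comb bar's +y end goes against it.
- comb_mid (a point): Centre (half-way up) of the loose beech comb bar standing on the shelf: 24 mm deep (its x), 140 mm long (y), 60 mm tall (z), 0.1 to 0.17 kg. Plain back at x = +12 mm; front at x = -12 mm with three slots (10 mm wide, 11 mm deep, full height) either side of a plain land. Can be gripped across its depth at the land; in the rack, only its top 28 mm stand clear of the back.
- comb_land (a point): Centre of the plain land in the middle of the comb bar's front face, 36 mm wide (y), 60 mm tall, looking to -x; axes as comb_mid, which lies 12 mm from it in +x.
- tin: Bystander: stainless steel tin with screw lid, 84 mm across, 89 mm tall; origin at the centre of its underside.
- cart0: Bystander: lowest of three blue plastic cartridges stacked flat, each 62 x 56 x 9 mm; origin at the centre of its underside.
- cart1: Bystander: middle cartridge of the stack, like the lowest.
- cart2: Bystander: top cartridge of the stack (top at 27 mm), like the lowest.
- console: Bystander: yellow handheld console lying flat, 150 (x) x 78 (y) x 14 mm; origin at the centre of its underside.
- cap: Bystander: hard silicone thumbstick cap, 19 mm across, 11 mm tall; origin at the centre of its underside.
- driver: Bystander: screwdriver 170 mm long lying on the shelf along its x.
- dish: Bystander: steel dish with screws, 80 mm across, 18 mm tall; origin at the centre of its underside.
Things that resemble listed ones, but are neither listed nor needed, are in the scene too. Leave any blue or green look-alike of the part that bears comb_mid alone.

How it is judged:
At the end, for the whole second after the job is handed in: Through the last second the fingers press the resting comb bar on the rack's back with 5 to 15 N; it stands upright (0.04 rad), square (0.025 rad), slots to the front, its centre within 2 mm of home in depth and height (3 mm into the back) and 2.5 mm along the cheek direction (x of comb_mid in the frame of rack between 0.038 and 0.043 m and y of comb_mid in the frame of rack between 0.0045 and 0.0095 m and z of comb_mid in the frame of rack between 0.031 and 0.035 m and x of comb_land in the frame of rack below 0.033 m and angle between comb_mid's own z axis and vertical below 0.04 rad and angle between the x axis of comb_mid and the x axis of rack, either way round below 0.025 rad and contact force between comb and rack_back between 5 and 15 N and contact force between the fingers and comb above 3 N and linear speed of comb below 0.005 m/s); the arm keeps its last pose, push and grip.
It fails at once if the comb bar is rammed against the rack's back with more than 40 N (contact force between comb and rack_back above 40 N).
It fails at once if a bystander is moved by more than 20 mm (distance of any of tin, cart0, cart1, cart2, console, cap, driver, dish from where it was at the start of the episode above 0.02 m).
It also fails if it takes over 64 s, if anything falls off the work surface, if the arm or the gripper's body presses on something with over 40 N, if the wrist force passes 120 N, or if a joint passes its speed limit or range.

## Working session

There is one attempt and no reset: what is moved stays moved. The work goes in short steps, Python scripts to look and compute and a shell command to move; the robot and the scene stay as the last step left them, time stands still between calls to the robot, and variables do not carry over. Pictures are saved under pics/ and viewed, and the job is handed in when it is done.

```bash
ls; mkdir -p pics; python3 - <<'E'
from bench import state, optics
import cv2
print(state())
for n in ["scene","side","wrist"]:
    im=optics.grab_frame(n); cv2.imwrite(f"pics/{n}0.png",im[:,:,::-1])
    print(n,optics.camera_params(n))
E
```

```text
pics
{'clock': 0.0, 'qpos': array([ 9.82688701e-01,  3.81182572e-01,  1.29823573e+00,  1.35211952e-05,
        1.46358705e+00, -2.15309700e-01]), 'joint_velocities': array([-0.00093379, -0.00014014,  0.00129997,  0.0020251 , -0.00027614,
       -0.00038866]), 'joint_torque': array([-7.99834174e-05, -4.37922084e+01, -2.24559975e+01,  7.13261194e-02,
        3.51994636e-02, -1.23756877e-04]), 'tcp_pos': array([0.20014678, 0.51195148, 0.20575345]), 'ee_rot': array([-5.82101958e-01, -3.08661783e+00,  2.03379975e-03]), 'ft_force': array([ 0.18031738, -0.29366482,  0.50436686]), 'ft_torque': array([-0.00632097, -0.02268918, -0.03757622]), 'opening': 0.08810378036877119}
scene {'mtx': array([[382.90658316,   0.        , 313.91901012],
       [  0.        , 382.90658316, 203.74327984],
       [  0.        ,   0.        ,   1.        ]]), 'R': array([[ 0.83036303,  0.5568049 , -0.02157649],
       [ 0.29500001, -0.47212379, -0.830707  ],
       [-0.47272851,  0.68342331, -0.55629159]]), 't': array([-0.48709202, -0.14727236,  1.39614028])}
side {'mtx': array([[500.24496262,   0.        , 323.88518145],
       [  0.        , 500.24496262, 201.24436632],
       [  0.        ,   0.        ,   1.        ]]), 'R': array([[ 0.84479775, -0.53506035, -0.00521393],
       [-0.29692507, -0.46065926, -0.83643801],
       [ 0.44514297,  0.70816909, -0.54803674]]), 't': array([-0.47503906,  0.23799744,  1.28142812])}
wrist {'mtx': array([[335.75790821,   0.        , 316.26709964],
       [  0.        , 335.75790821, 196.8101287 ],
       [  0.        ,   0.        ,   1.        ]]), 'R': array([[ 0.36422867,  0.93130852, -0.00138676],
       [ 0.89178267, -0.34834039,  0.28876054],
       [ 0.26844208, -0.10641156, -0.95740035]]), 't': array([-0.54975684, -0.03966008,  0.38941592])}
```

View pics/scene0.png

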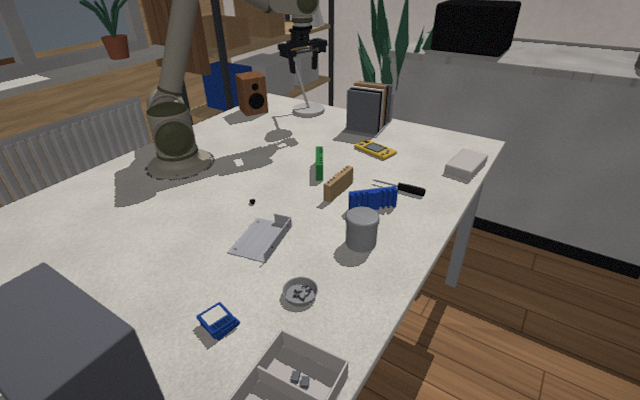

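View pics/side0.png

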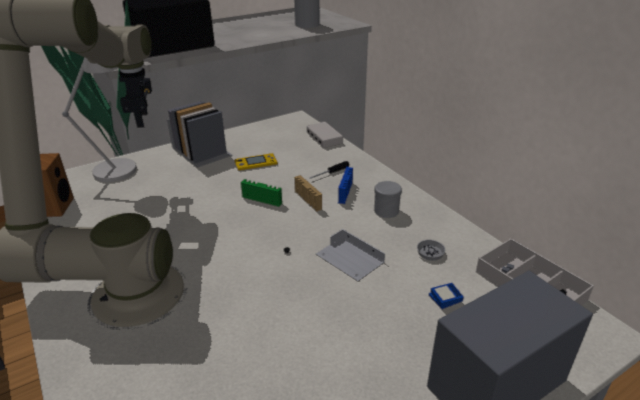

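View pics/wrist0.png

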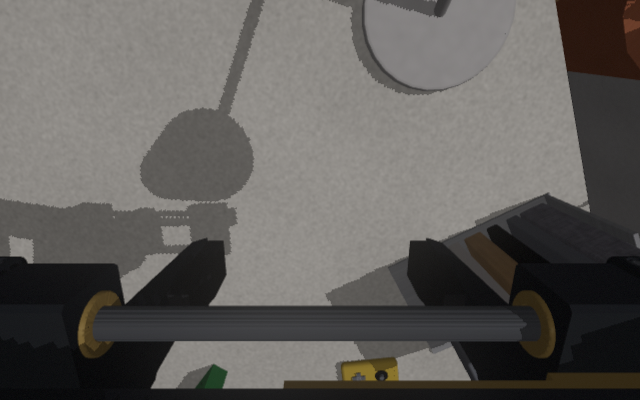

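Scene picture: the beech comb is at about (339,183), the rack at (262,238), with green and blue look-alikes at (319,163) and (372,199). In the side picture the comb is at (308,192) and the rack at (352,255). I'll enlarge both.

```bash
python3 - <<'E'
import cv2
a=cv2.imread("pics/scene0.png"); b=cv2.imread("pics/side0.png")
# scene crop 220..400 x 140..275 ; x4
cv2.imwrite("pics/sc_comb.png",cv2.resize(a[145:215,305:385],None,fx=8,fy=8,interpolation=cv2.INTER_CUBIC))
cv2.imwrite("pics/sc_rack.png",cv2.resize(a[205:270,220:300],None,fx=8,fy=8,interpolation=cv2.INTER_CUBIC))
cv2.imwrite("pics/si_comb.png",cv2.resize(b[160:230,270:350],None,fx=8,fy=8,interpolation=cv2.INTER_CUBIC))
cv2.imwrite("pics/si_rack.png",cv2.resize(b[220:285,310:390],None,fx=8,fy=8,interpolation=cv2.INTER_CUBIC))
E
```

```text
(no output)
```

View pics/sc_comb.png

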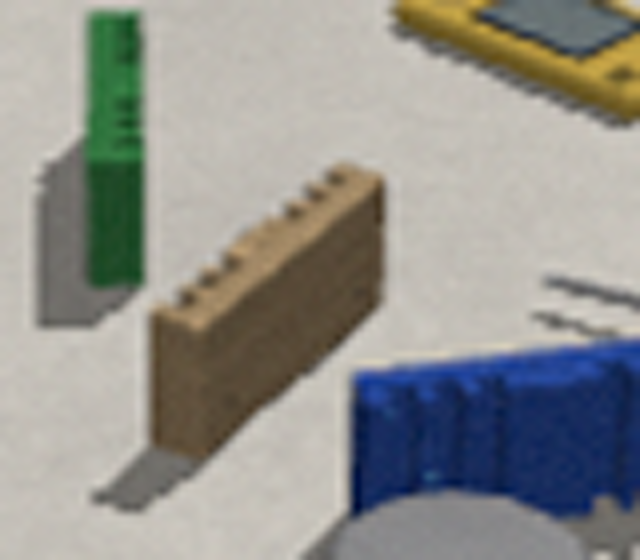

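View pics/sc_rack.png

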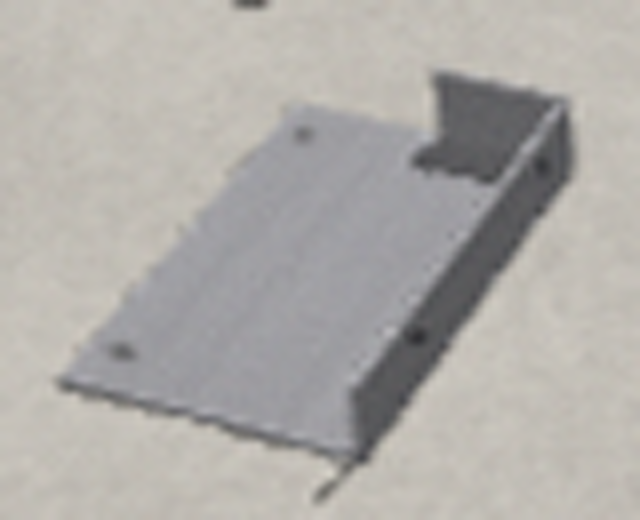

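View pics/si_comb.png

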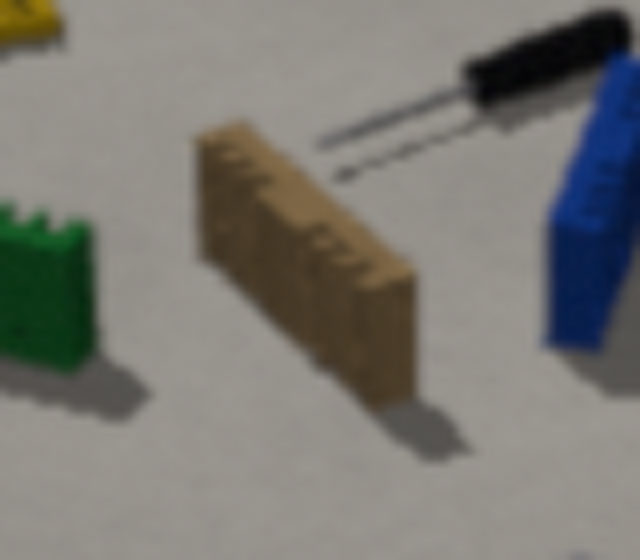

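View pics/si_rack.png

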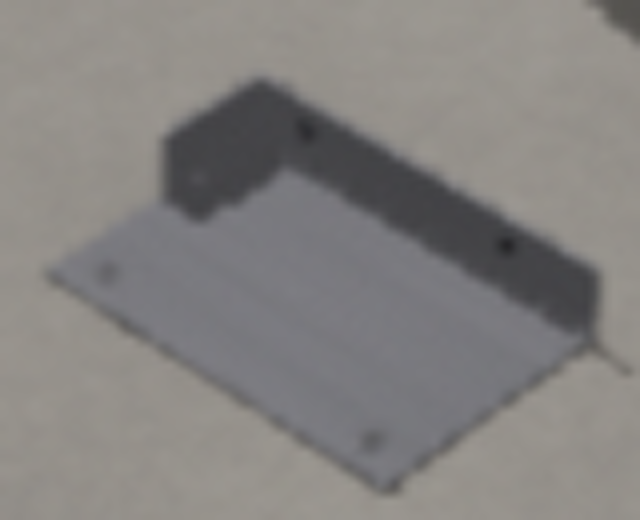

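```bash
cat > h.py <<'E'
import numpy as np, cv2
from scipy.optimize import least_squares
from bench import state, optics
def proj(cam,X):
    X=np.asarray(X,float); c=X@cam["R"].T+cam["t"]; u=c@cam["mtx"].T
    return u[:,:2]/u[:,2:]
def rz(a): return np.array([[np.cos(a),-np.sin(a),0],[np.sin(a),np.cos(a),0],[0,0,1]])
def fit(obs,x0,zfree=False):
    # obs: list of (cam, pts(model), px); returns x,y,yaw(,z)
    def res(p):
        r=[]
        for cam,m,px in obs:
            z=p[3] if zfree else 0
            W=np.asarray(m)@rz(p[2]).T+[p[0],p[1],z]
            r.append((proj(cam,W)-px).ravel())
        return np.concatenate(r)
    s=least_squares(res,x0,loss='soft_l1')
    return s.x,res(s.x)
def crop(px,x0,y0,f): return np.array([x0,y0])+(np.array(px,float)+.5)/f-.5
E
python3 - <<'E'
from h import *
sc=optics.camera_params("scene"); si=optics.camera_params("side")
m=1e-3
F,B,N,P=-12,12,-70,70
mc=np.array([[F,N,60],[B,N,60],[B,P,60],[F,P,60],[B,N,0],[F,N,0],[B,P,0]])*m
pc=crop([(152,312),(198,328),(384,178),(345,165),(198,457),(152,450),(382,298)],305,145,8)
ms=np.array([[F,P,60],[B,P,60],[B,N,60],[F,N,60],[F,N,0],[B,N,0],[F,P,0]])*m
ps=crop([(198,140),(240,122),(414,270),(372,288),(375,407),(414,402),(198,260)],270,160,8)
for o in ([(sc,mc,pc)],[(si,ms,ps)],[(sc,mc,pc),(si,ms,ps)]):
    p,r=fit(o,[.5,.2,0]); print("comb",p.round(4),r.round(1))
mr=np.array([[-55,-80,2],[-55,80,3],[55,-80,0],[54,80,32],[3,80,32],[55,80,0],[54,-80,32]])*m
pr=crop([(60,382),(292,105),(365,460),(568,98),(437,75),(572,178),(355,390)],220,205,8)
mrs=np.array([[-55,80,3],[-55,-80,1],[55,-80,2],[55,-80,32],[54,79,32],[3,79,32]])*m
prs=crop([(45,272),(388,492),(595,344),(600,268),(262,78),(165,140)],310,220,8)
for o in ([(sc,mr,pr)],[(si,mrs,prs)],[(sc,mr,pr),(si,mrs,prs)]):
    p,r=fit(o,[.5,.0,0]); print("rack",p.round(4),r.round(1))
E
```

```text
comb [ 0.5866  0.1392 -0.0078] [-0.6 -0.2  0.5  0.1  0.7 -0.4 -1.  -0.6  0.4  0.9 -0.5 -0.5  0.3  0.8]
comb [ 0.5902  0.1424 -0.0028] [-0.8 -0.5  0.3 -0.2  0.8  0.2 -0.5  0.2 -0.6  1.2  0.9 -0.5 -0.1 -0.2]
comb [ 0.5878  0.1397 -0.0086] [-0.2 -0.1  0.9  0.1  1.1 -0.3 -0.6 -0.6  0.8  0.9 -0.1 -0.5  0.7  0.9
 -0.9 -0.   0.2  0.3  0.5  0.9 -0.8  0.8 -0.9  1.9  0.7  0.2 -0.2  0.4]
rack [ 0.5344 -0.1778  0.2242] [-0.4  0.3  0.3 -0.1  0.2  1.1  0.  -0.1 -0.4 -0.8  0.5 -0.7 -0.2 -0.1]
rack [ 0.5356 -0.1751  0.2206] [ 0.1  0.1 -0.4  0.4  0.3 -0.7  0.4  0.3 -0.1 -0.1 -0.3 -0.3]
rack [ 0.5344 -0.1769  0.2222] [-0.2  0.1  0.6 -0.3  0.3  0.9  0.2 -0.2 -0.1 -0.9  0.7 -0.8 -0.  -0.3
  0.   0.7 -0.3  1.   0.4 -0.2  0.5  0.8 -0.2  0.3 -0.3  0.2]
```

```bash
python3 - <<'E'
from h import *
sc=optics.camera_params("scene"); si=optics.camera_params("side")
def tri(a,b):
    r=least_squares(lambda X:np.r_[proj(sc,[X])[0]-a,proj(si,[X])[0]-b],[.5,.1,.0]); return r.x.round(3),round(r.cost,1)
print("blue",tri((349.3,191.8),(339,187)))
print("green",tri((319,164),(281,188)))
def bp(c,px,z):
    d=np.linalg.inv(c["mtx"]@c["R"])@np.r_[px,1]; o=-c["R"].T@c["t"]; return (o+d*(z-o[2])/d[2]).round(3)
print("blue pts sc",bp(sc,(349.5,192),.06),bp(sc,(396,187),.06))
print("blue si",bp(si,(339,187),.06),bp(si,(350,169),.06))
print("green sc",bp(sc,(319,164),.06),bp(sc,(319,147),.06))
print("green si",bp(si,(281,188),.06),bp(si,(243,182),.06))
print("books base",bp(si,(195,162),0),bp(si,(226,155),0), "top tri",tri((347,88),(187,115)))
print("tin",bp(si,(388,187),.089),bp(sc,(362,216),.089)); print("cap",bp(si,(287,251),.0)); print('driver',bp(si,(312,180),0),bp(si,(350,165),0))
print('console',bp(si,(257,162),.014), 'carts',bp(si,(446,293),.027),'dish',bp(si,(431,250),.01))
E
```

```text
blue (array([0.664, 0.069, 0.062]), np.float64(0.4))
green (array([0.503, 0.158, 0.067]), np.float64(0.3))
blue pts sc [0.665 0.069 0.06 ] [0.766 0.164 0.06 ]
blue si [0.668 0.076 0.06 ] [0.764 0.153 0.06 ]
green sc [0.497 0.166 0.06 ] [0.427 0.272 0.06 ]
green si [0.509 0.171 0.06 ] [0.423 0.271 0.06 ]
books base [0.37  0.596 0.   ] [0.49  0.585 0.   ] top tri (array([0.364, 0.579, 0.187]), np.float64(6.8))
tin [ 0.768 -0.045  0.089] [ 0.768 -0.053  0.089]
cap [ 0.405 -0.052 -0.   ]
driver [0.669 0.247 0.   ] [0.843 0.263 0.   ]
console [0.555 0.447 0.014] carts [ 0.642 -0.44   0.027] dish [ 0.743 -0.279  0.01 ]
```

Comb: x 0.588, y 0.140, yaw about 0, back facing +x. Rack: x 0.534, y −0.177, yaw 0.222. Both are in reach and the given sizes fit to about 1 px. I'm moving above the comb.

```bash
python3 -m inch '[[[0.4,0.5,-0.9,0,-0.8],[0.4,0.8,-0.9,0,-0.8],[0.4,1,-0.9,0,-0.8],[0.4,1,-0.9,0,-0.8],[0.4,1,-0.9,0,-0.8]]]' 15; python3 -m inch '[[[0.4,1,-0.9,0,-0.8],[0.4,1,-0.9,0,-0.8],[0.4,1,-0.9,0,-0.8],[0.4,1,-0.9,0,-0.8],[0.4,1,-0.9,0,-0.8]]]'; python3 -m inch '[[[0.4,1,-0.9,0,-0.8],[0.4,1,-0.9,0,-0.8],[0.4,1,-0.9,0,-0.8],[0.4,1,-0.9,0,-0.8],[0.4,1,-0.9,0,-0.8]]]'
```

```text
clock: 0.57
tcp_pos: [0.2869, 0.4212, 0.2062]
ee_rot: [-1.071, -2.953, 0.001]
ft_force: [0.2, 0.1, 0.2]
opening: 0.062
clock: 0.98
tcp_pos: [0.3871, 0.3311, 0.2062]
ee_rot: [-1.528, -2.745, 0.001]
ft_force: [0.7, 0.5, -0.0]
opening: 0.062
clock: 1.4
tcp_pos: [0.4871, 0.2411, 0.2061]
ee_rot: [-1.946, -2.466, 0.001]
ft_force: [0.2, 0.4, 0.3]
opening: 0.0615
```

```bash
python3 -m inch '[[[0.4,1,-1,0,-0.8],[0.4,1,-1,0,-0.8],[0.4,1,-1,-0.5,-0.8],[0.4,1,-1,-0.5,-0.6],[0.4,1,-1,0,0]]]'; python3 - <<'E'
from h import *
im=optics.grab_frame("wrist"); cv2.imwrite("pics/w1.png",im[:,:,::-1])
print(state()["tcp_pos"],state()["ee_rot"])
E
```

```text
clock: 1.82
tcp_pos: [0.5863, 0.141, 0.1842]
ee_rot: [-2.225, -2.214, 0.004]
ft_force: [-0.2, -0.1, -0.2]
opening: 0.0618
[0.58967717 0.13740132 0.18449814] [ 2.22807426  2.21461119 -0.0031444 ]
```

View pics/w1.png

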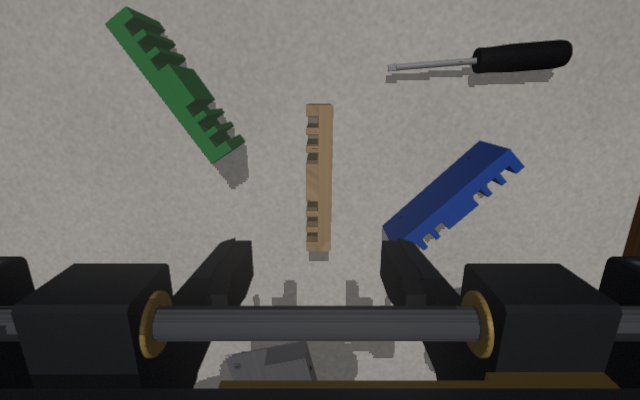

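The wrist picture shows the comb top from (306,104) to (331,250), upright and centred between the fingers, with slots to the left (−x). I'll measure it in a crop.

```bash
python3 - <<'E'
import cv2
a=cv2.imread("pics/w1.png")
cv2.imwrite("pics/w1c.png",cv2.resize(a[95:270,270:370],None,fx=4,fy=3.4286,interpolation=cv2.INTER_CUBIC))
cv2.imwrite("pics/w1c.png",cv2.resize(a[95:115,295:345],None,fx=16,fy=12,interpolation=cv2.INTER_CUBIC))
cv2.imwrite("pics/w1d.png",cv2.resize(a[232:268,295:345],None,fx=16,fy=16,interpolation=cv2.INTER_CUBIC))
E
```

```text
(no output)
```

View pics/w1c.png

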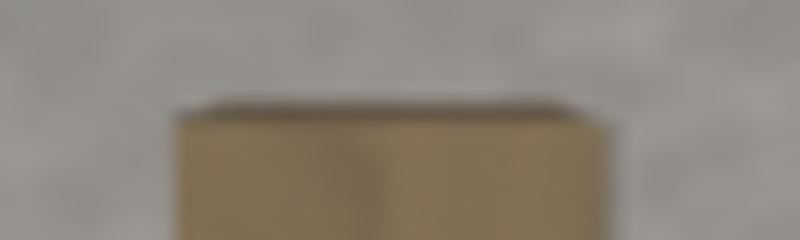

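View pics/w1d.png

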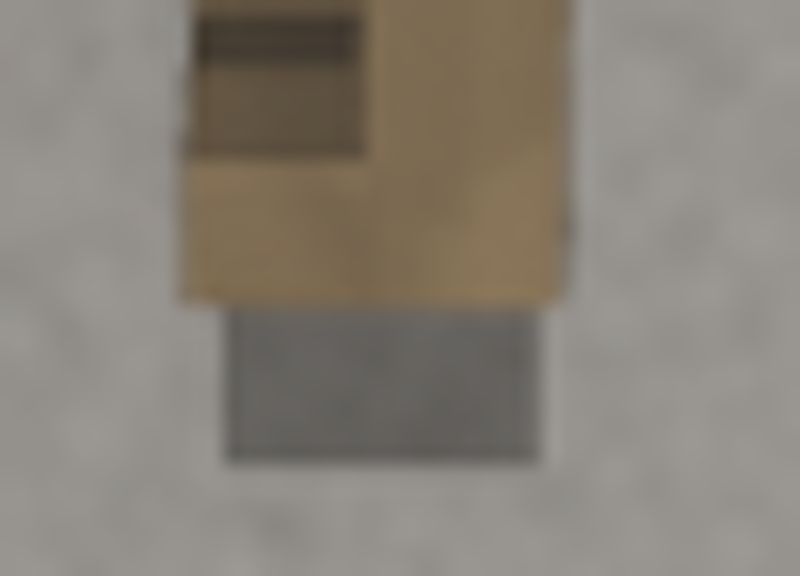

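```bash
python3 - <<'E'
from h import *
w=optics.camera_params("wrist"); print(-w["R"].T@w["t"])
m=1e-3
mc=np.array([[-12,70,60],[12,70,60],[-12,-70,60],[12,-70,60]])*m
px=np.array([(306.1,104.6),(332.7,104.6),(306.4,250.9),(330.2,250.9)])
p,r=fit([(w,mc,px)],[.588,.14,0]);print(p.round(4),r.round(2))
p,r=fit([(w,mc,px)],[.588,.14,0,0],True);print(p.round(4),r.round(2))
s=state();print(s["tcp_pos"],s["ee_rot"])
E
```

```text
[0.59062051 0.2125441  0.36197606]
[ 0.5921  0.1346 -0.011 ] [-0.55 -0.29  0.52 -0.15 -0.23  0.24  0.25  0.37]
[ 0.5921  0.1343 -0.011  -0.0014] [-0.48 -0.02  0.45  0.12 -0.18 -0.12  0.2   0.  ]
[0.58967717 0.13740132 0.18449814] [ 2.22807426  2.21461119 -0.0031444 ]
```

The wrist camera gives x 0.592, y 0.135, yaw −0.01. That is 4–5 mm from the overhead fit, within what the jaw opening and the land width allow. Descending at (0.591, 0.136).

```bash
python3 -m inch '[[[0.4,0.05,-0.05,-0.8,0],[0.4,0,0,-1,0],[0.4,0,0,-1,0],[0.4,0,0,-1,0],[0.4,0,0,-1,0]]]'; python3 -m inch '[[[0.4,0,0,-1,0],[0.4,0,0,-0.8,0],[0.4,0,0,-0.5,0],[0.4,0,0,-0.25,0],[0.4,0,0,0,0]]]';  python3 - <<'E'
from h import *
im=optics.grab_frame("side"); cv2.imwrite("pics/s1.png",cv2.resize(im[130:250,230:390,::-1],None,fx=5,fy=5,interpolation=cv2.INTER_CUBIC))
s=state(); print(s["tcp_pos"],s["ee_rot"])
E
```

```text
clock: 2.28
tcp_pos: [0.5871, 0.1413, 0.0893]
ee_rot: [-2.223, -2.219, 0.0]
ft_force: [0.2, -0.3, -0.1]
opening: 0.0616
clock: 2.7
tcp_pos: [0.587, 0.1413, 0.0386]
ee_rot: [-2.223, -2.219, 0.002]
ft_force: [-0.4, -0.0, -0.4]
opening: 0.0618
[0.58745149 0.14126132 0.03956163] [2.22358276e+00 2.21922642e+00 1.31367611e-04]
```

View pics/s1.png

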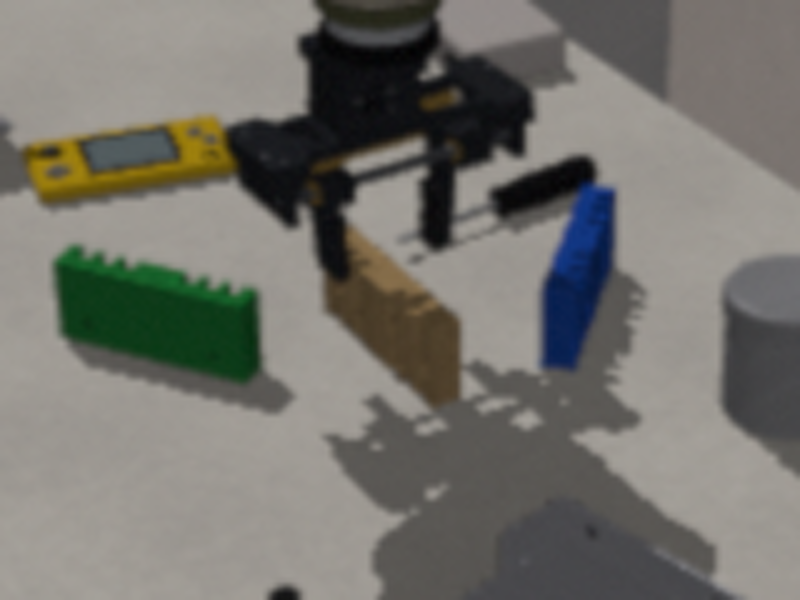

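```bash
python3 - <<'E'
from h import *
c=optics.camera_params("side")
X=[[.556,.1413,.0395],[.5385,.1413,.0395],[.618,.1413,.0395],[.636,.1413,.0395],[.588,.139,.06]]
print((proj(c,X)-[230,130])*5)
s=state();print(s["tcp_pos"],s["qpos"])
E
```

```text
[[343.15980958 316.97119553]
 [319.42718698 324.90532606]
 [425.42113488 289.47014333]
 [448.78580048 281.6590257 ]
 [387.04676758 277.2193553 ]]
[0.58745149 0.14126132 0.03956163] [4.02548879e-02 6.33085951e-01 1.37212454e+00 2.13818536e-05
 1.13628634e+00 4.22069597e-02]
```

The side picture shows the finger tips at crop (335,275) and (435,243). I predicted about (331,320) and (437,285), so I'm checking that before gripping.

```bash
python3 - <<'E'
from h import *
from scipy.spatial.transform import Rotation as Ro
s=state()
for n in ["scene","side","wrist"]:
    im=optics.grab_frame(n); cv2.imwrite(f"pics/{n}2.png",im[:,:,::-1])
    c=optics.camera_params(n)
    t=s["tcp_pos"]
    for z in (0,.02,.035): print(n,z,proj(c,[t+[-.031,0,z],t+[.031,0,z]]).round(0).tolist())
print(s["tcp_pos"],s["ee_rot"],s["opening"])
a=cv2.imread("pics/scene2.png");cv2.imwrite("pics/scene2c.png",cv2.resize(a[100:220,260:420],None,fx=5,fy=5,interpolation=cv2.INTER_CUBIC))
E
```

```text
scene 0 [[331.0, 178.0], [348.0, 183.0]]
scene 0.02 [[331.0, 172.0], [348.0, 177.0]]
scene 0.035 [[331.0, 168.0], [348.0, 173.0]]
side 0 [[299.0, 193.0], [315.0, 188.0]]
side 0.02 [[299.0, 188.0], [315.0, 183.0]]
side 0.035 [[298.0, 184.0], [315.0, 179.0]]
wrist 0 [[261.0, 232.0], [369.0, 232.0]]
wrist 0.02 [[255.0, 247.0], [375.0, 247.0]]
wrist 0.035 [[250.0, 261.0], [380.0, 260.0]]
[0.58745149 0.14126132 0.03956163] [2.22358276e+00 2.21922642e+00 1.31367611e-04] 0.0617540822429348
```

View pics/scene2c.png

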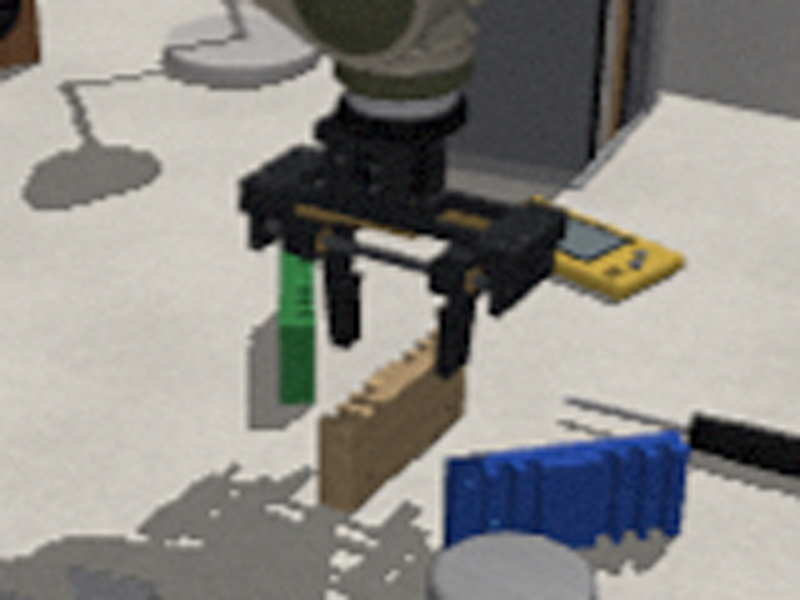

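View pics/wrist2.png

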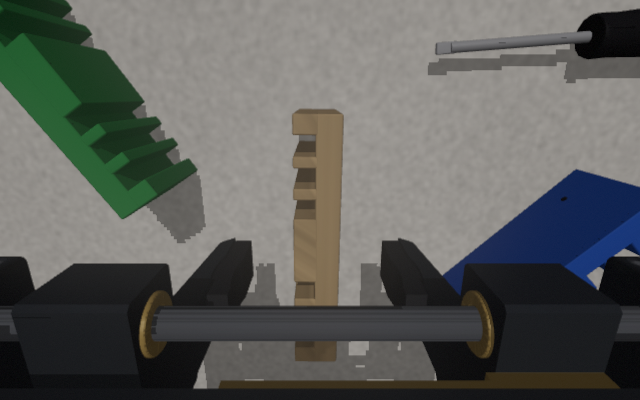

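All three cameras put the open tips about 33 mm higher than the reported TCP, so at z ≈ 0.07, just above the comb. Closing here is harmless in either case and will settle it.

```bash
python3 -m inch '[[[0.1,0,0,0,0],[-0.2,0,0,0,0],[-0.5,0,0,0,0],[-0.5,0,0,0,0],[-0.5,0,0,0,0]]]' 10; python3 - <<'E'
from h import *
for n in ["scene","wrist"]:
    im=optics.grab_frame(n); cv2.imwrite(f"pics/{n}3.png",im[:,:,::-1])
print(state()["tcp_pos"],state()["opening"],state()["ft_force"])
a=cv2.imread("pics/scene3.png");cv2.imwrite("pics/scene3c.png",cv2.resize(a[100:220,260:420],None,fx=5,fy=5,interpolation=cv2.INTER_CUBIC))
E
```

```text
clock: 3.32
tcp_pos: [0.5873, 0.1412, 0.0394]
ee_rot: [2.224, 2.219, 0.0]
ft_force: [-0.4, 0.4, 0.8]
opening: 0.0307
[0.58731761 0.1412304  0.03938081] 0.023019479899505587 [ 0.24467862 -0.84412503  0.28636025]
```

View pics/scene3c.png

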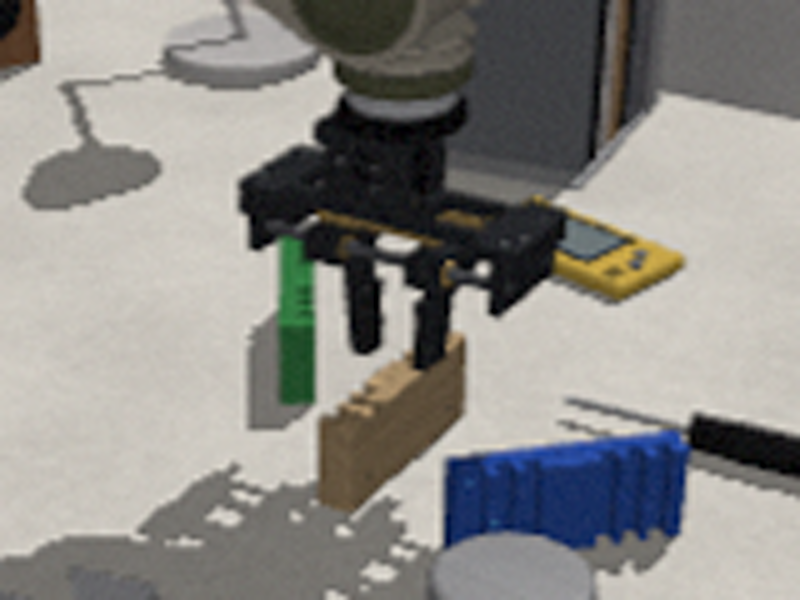

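View pics/wrist3.png

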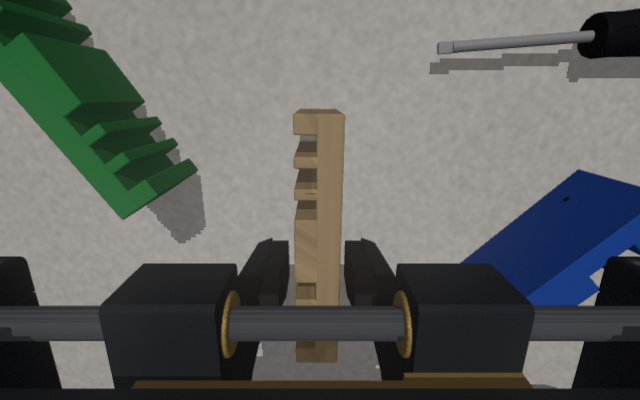

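```bash
python3 -m inch '[[[-0.7,0,0,0,0],[-0.7,0,0,0,0],[-0.7,0,0,0,0]]]' 10; python3 - <<'E'
from h import *
for n in ["side","wrist"]:
    im=optics.grab_frame(n); cv2.imwrite(f"pics/{n}4.png",im[:,:,::-1])
print(state()["tcp_pos"],state()["opening"],state()["ft_force"])
a=cv2.imread("pics/side4.png");cv2.imwrite("pics/side4c.png",cv2.resize(a[130:250,230:390],None,fx=5,fy=5,interpolation=cv2.INTER_CUBIC))
E
```

```text
clock: 3.67
tcp_pos: [0.5873, 0.1412, 0.0393]
ee_rot: [-2.224, -2.219, 0.0]
ft_force: [-0.1, -0.1, 0.1]
opening: 0.0132
[0.58730751 0.1412031  0.03932143] 0.01323960931779151 [-0.60875095  0.06293058 -0.67235761]
```

View pics/side4c.png

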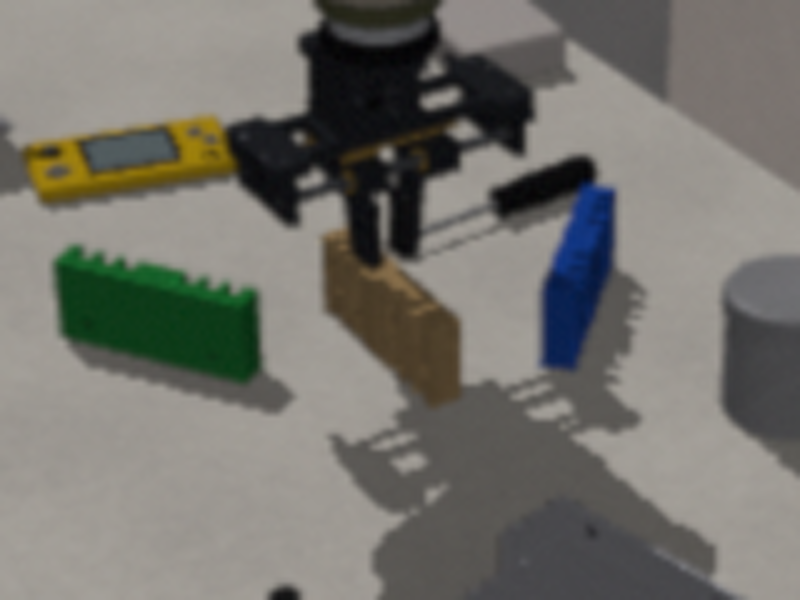

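View pics/wrist4.png

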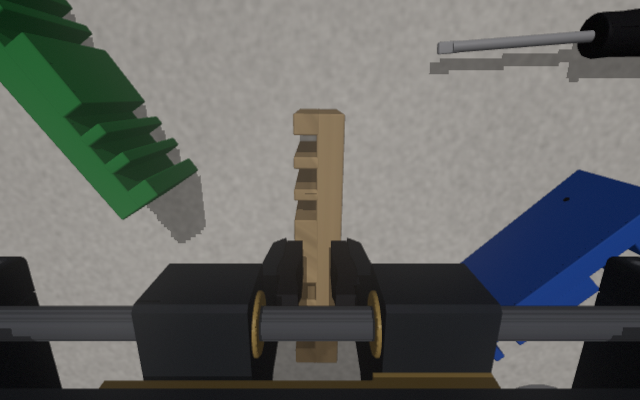

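The fingers shut to 13 mm above the bar, which confirms it: the tips are about 33 mm above the reported TCP. I'll triangulate the offset.

```bash
python3 - <<'E'
from h import *
a=cv2.imread("pics/side4.png");cv2.imwrite("pics/side4d.png",cv2.resize(a[160:190,290:325],None,fx=20,fy=20,interpolation=cv2.INTER_CUBIC))
im=optics.grab_frame("scene")[:,:,::-1];cv2.imwrite("pics/scene4.png",im);cv2.imwrite("pics/scene4d.png",cv2.resize(im[150:180,320:355],None,fx=20,fy=20,interpolation=cv2.INTER_CUBIC))
E
```

```text
(no output)
```

View pics/side4d.png

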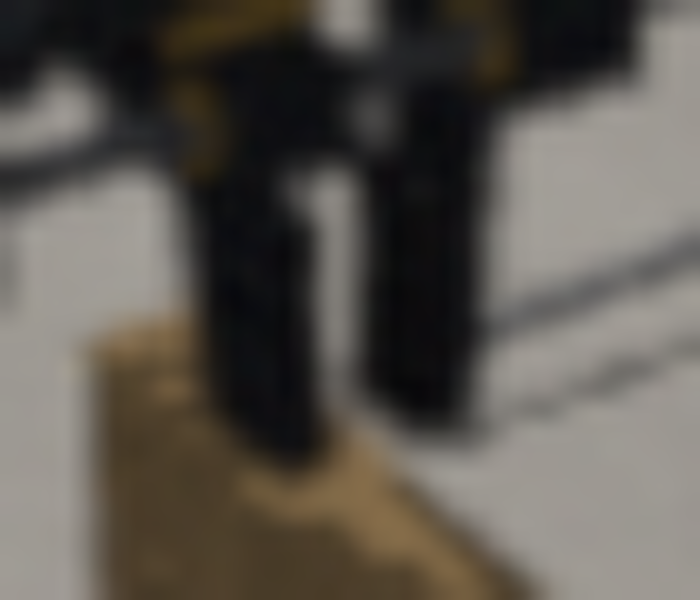

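View pics/scene4d.png

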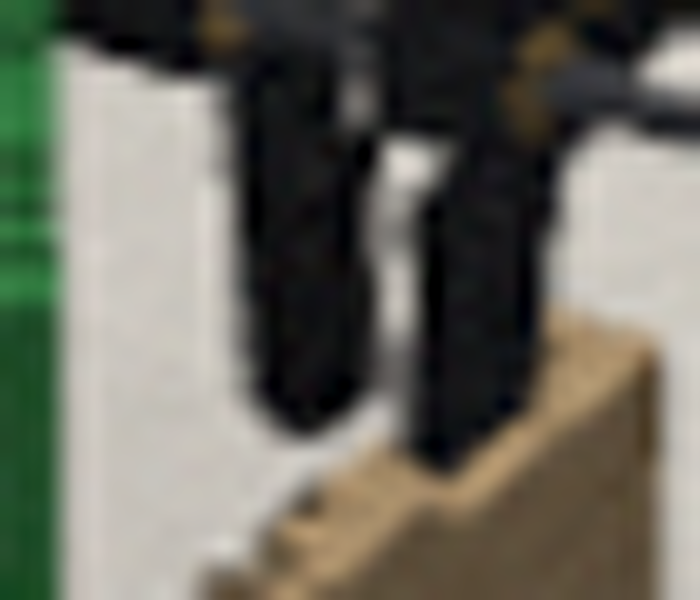

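```bash
python3 - <<'E'
from h import *
sc=optics.camera_params("scene"); si=optics.camera_params("side")
r=least_squares(lambda X:np.r_[proj(sc,[X])[0]-(339,170.3),proj(si,[X])[0]-(306.4,180.9)],[.5,.1,.0]); print(r.x,r.fun)
print(state()["tcp_pos"])
E
```

```text
[0.58654081 0.14164428 0.07500425] [ 0.09930362 -0.29030034  0.08603829  0.31009159]
[0.58733176 0.14121377 0.0393714 ]
```

The tips lie 35.6 mm above the reported TCP z; x and y agree within 1 mm. For tips at z≈0.037 the reported TCP z should be about 0.001. I'll open, go down 38 mm gently, and look.

```bash
python3 -m inch '[[[0.4,0,0,0,0],[0.4,0,0,0,0],[0.4,0,0,0,0],[0.4,0,0,0,0],[0.4,0,0,0,0]]]' 10; python3 -m inch '[[[0.4,0,0,0,0],[0.4,0,0,-0.4,0],[0.4,0.05,-0.05,-0.5,0],[0.4,0,0,0,0]]]'; python3 -m inch '[[[0.4,0,0,-0.5,0],[0.4,0,0,-0.5,0],[0.4,0,0,0,0]]]';   python3 - <<'E'
from h import *
for n in ["side","scene"]:
    a=optics.grab_frame(n)[:,:,::-1]; cv2.imwrite(f"pics/{n}5.png",a)
    x,y=(230,130) if n=="side" else (260,100)
    cv2.imwrite(f"pics/{n}5c.png",cv2.resize(a[y:y+120,x:x+160],None,fx=5,fy=5,interpolation=cv2.INTER_CUBIC))
print(state()["tcp_pos"],state()["opening"],state()["ft_force"])
E
```

```text
clock: 4.23
tcp_pos: [0.5873, 0.1412, 0.0394]
ee_rot: [-2.224, -2.219, -0.0]
ft_force: [0.7, 0.5, 1.2]
opening: 0.0442
clock: 4.57
tcp_pos: [0.5872, 0.14, 0.0189]
ee_rot: [-2.222, -2.217, 0.004]
ft_force: [-0.3, -0.1, -0.9]
opening: 0.062
clock: 4.82
tcp_pos: [0.5871, 0.1401, -0.0011]
ee_rot: [-2.222, -2.217, 0.004]
ft_force: [0.3, -0.2, 0.2]
opening: 0.0618
[0.58805699 0.14018743 0.00073719] 0.06166100972342035 [ 0.55320003 -0.3613638   0.60552665]
```

View pics/side5c.png

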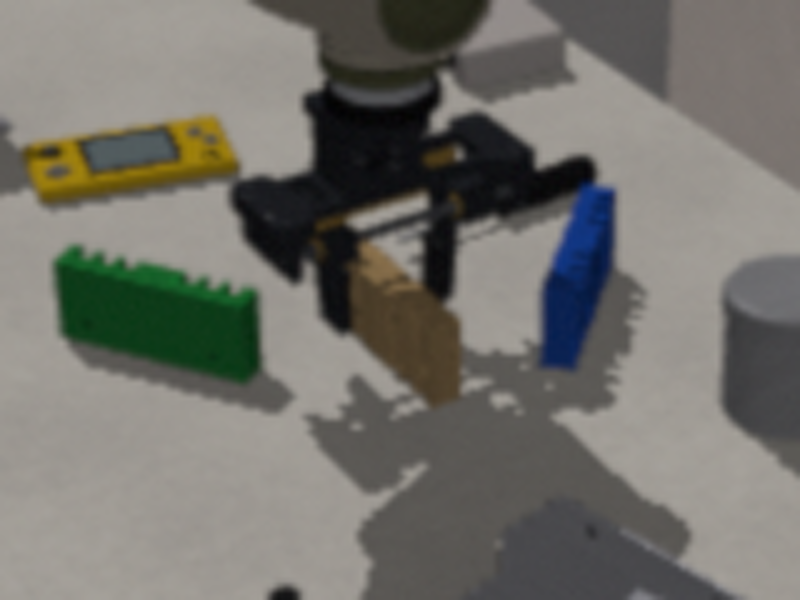

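View pics/scene5c.png

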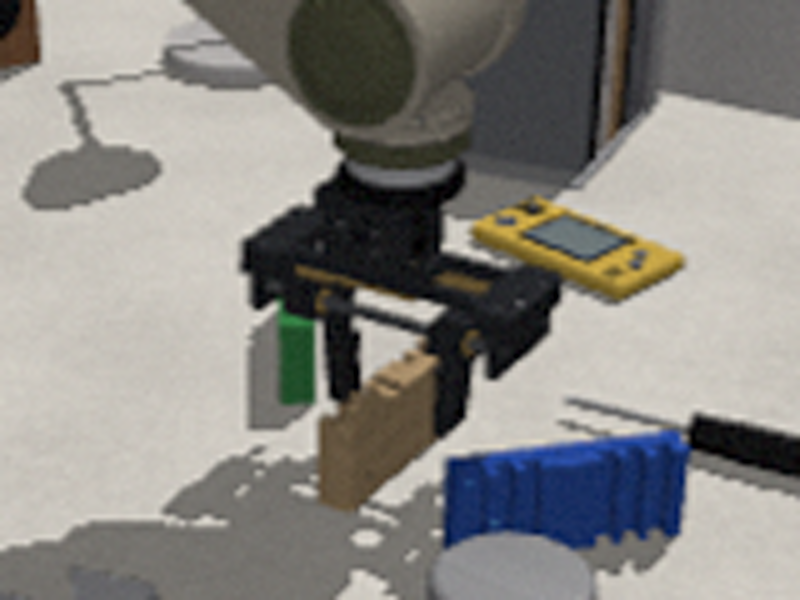

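Both fingers now straddle the bar's middle (side crop (335,320)/(438,290); scene crop (343,395)/(450,435)). Gripping.

```bash
python3 -m inch '[[[-1,0,0,0,0],[-1,0,0,0,0],[-1,0,0,0,0],[-1,0,0,0,0],[-1,0,0,0,0]]]' 30;python3 -m inch '[[[-1,0,0,0,0],[-1,0,0,0,0],[-1,0,0,0,0]]]' 30; python3 - <<'E'
from h import *
a=optics.grab_frame("wrist")[:,:,::-1]; cv2.imwrite("pics/w6.png",a)
s=state();print(s["tcp_pos"],s["ee_rot"],s["opening"],s["ft_force"])
E
```

```text
clock: 5.33
tcp_pos: [0.5884, 0.1402, 0.0016]
ee_rot: [2.223, 2.219, 0.001]
ft_force: [0.2, 0.3, 0.4]
opening: 0.0306
clock: 5.58
tcp_pos: [0.5883, 0.1402, 0.0014]
ee_rot: [2.224, 2.219, 0.0]
ft_force: [-1.3, 0.4, 0.9]
opening: 0.0235
[0.58832535 0.14021382 0.00144639] [2.22359184e+00 2.21918213e+00 1.14415011e-04] 0.023786110746528456 [-0.42802424  0.29396485  1.98196911]
```

View pics/w6.png

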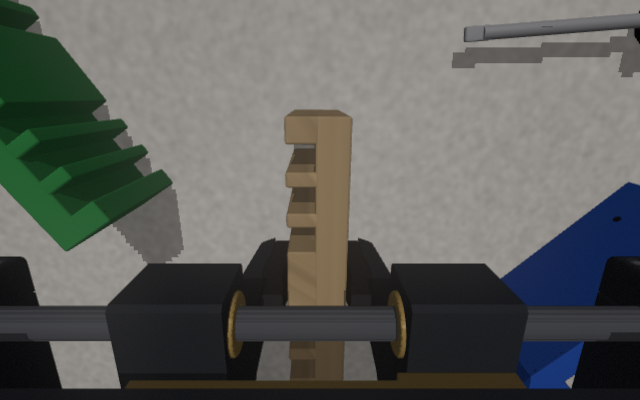

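```bash
python3 -m inch '[[[-1,0,0,0.3,0],[-1,0,0,0.6,0],[-1,0,0,1,0],[-1,0,0,1,0],[-1,0,0,0.6,0]]]' 30; python3 - <<'E'
from h import *
a=optics.grab_frame("wrist")[:,:,::-1]; cv2.imwrite("pics/w7.png",a)
s=state();print(s["tcp_pos"],s["ee_rot"],s["opening"],s["ft_force"])
for p in ((40,7),(32,-1)):
    print(p,(rz(.222)@(np.array([*p,0])*1e-3)+[.5345,-.177,0]).round(4))
E
```

```text
clock: 6.05
tcp_pos: [0.5888, 0.1403, 0.0735]
ee_rot: [2.223, 2.218, 0.002]
ft_force: [-0.4, -1.2, -2.2]
opening: 0.0238
[0.58972326 0.14033743 0.07532973] [2.2209747  2.21684196 0.00615287] 0.02367982180206791 [1.0596374  0.28864996 0.69414761]
(40, 7) [ 0.572  -0.1614  0.    ]
(32, -1) [ 0.5659 -0.1709  0.    ]
```

View pics/w7.png

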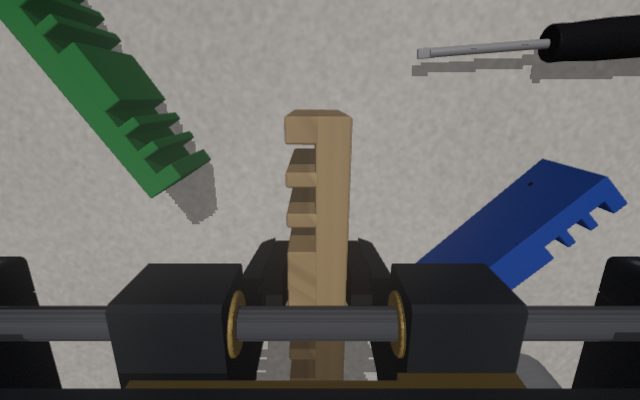

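The bar hangs square and did not slip (its end is at (318,113) both before and after). Carrying it over to the rack.

```bash
python3 -m inch '[[[-1,0,-0.4,0,0],[-1,-0.07,-0.8,0,0.2],[-1,-0.07,-1,0,0.2],[-1,-0.07,-1,0,0.2],[-1,-0.07,-1,0,0.2]]]' 30; python3 -m inch '[[[-1,-0.07,-1,0,0.2],[-1,-0.07,-1,0,0.2],[-1,-0.07,-1,0,0.2],[-1,-0.07,-1,0,0.2],[-1,-0.07,-1,0,0.2]]]';  python3 -m inch '[[[-1,-0.07,-1,0,0.2],[-1,-0.07,-1,0,0.2],[-1,-0.07,-1,0,0.2],[-1,-0.07,-1,0,0.2],[-1,-0.07,-0.6,0,0.18]]]'; python3 -m inch '[[[-1,-0.07,-0.5,0,0],[-1,0,0,0,0],[-1,0,0,0,0]]]'; python3 - <<'E'
from h import *
for n in ["side","scene"]:
    a=optics.grab_frame(n)[:,:,::-1]; cv2.imwrite(f"pics/{n}8.png",a)
    x,y=(280,160) if n=="side" else (190,140)
    cv2.imwrite(f"pics/{n}8c.png",cv2.resize(a[y:y+120,x:x+160],None,fx=5,fy=5,interpolation=cv2.INTER_CUBIC))
s=state();print(s["tcp_pos"],s["ee_rot"],2*np.arctan2(s["ee_rot"][1],s["ee_rot"][0])-np.pi/2)
E
```

```text
clock: 6.52
tcp_pos: [0.5818, 0.0549, 0.07]
ee_rot: [-2.149, -2.289, 0.002]
ft_force: [0.5, 0.0, -1.6]
opening: 0.0237
clock: 6.93
tcp_pos: [0.5747, -0.0452, 0.07]
ee_rot: [-2.056, -2.372, 0.002]
ft_force: [-0.4, 0.5, -1.2]
opening: 0.0233
clock: 7.35
tcp_pos: [0.5677, -0.138, 0.07]
ee_rot: [-1.963, -2.45, 0.001]
ft_force: [-0.7, -0.1, -2.3]
opening: 0.0238
clock: 7.6
tcp_pos: [0.5668, -0.1458, 0.0707]
ee_rot: [-1.964, -2.45, 0.0]
ft_force: [-0.1, -0.2, -1.9]
opening: 0.0237
[ 0.56712795 -0.14504746  0.07102627] [-1.96275492e+00 -2.45191895e+00  3.62936436e-05] -6.062477389871207
```

View pics/side8c.png

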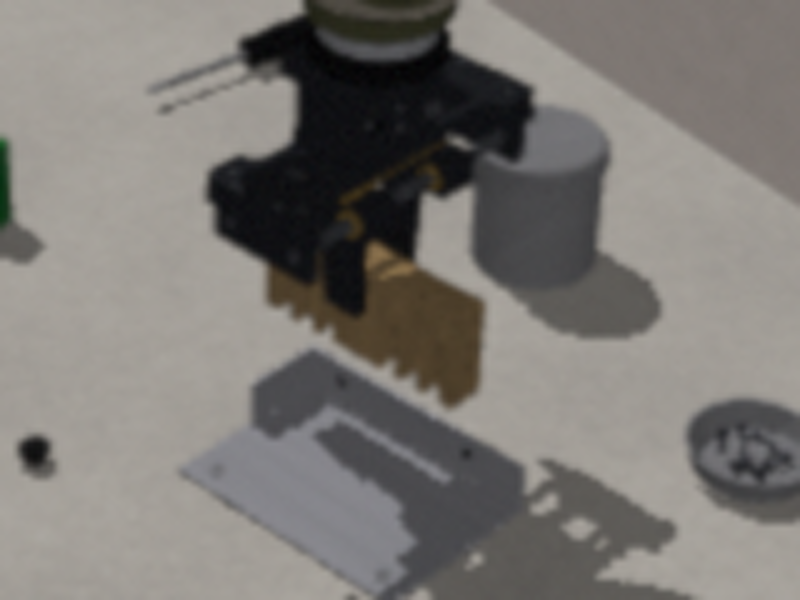

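View pics/scene8c.png

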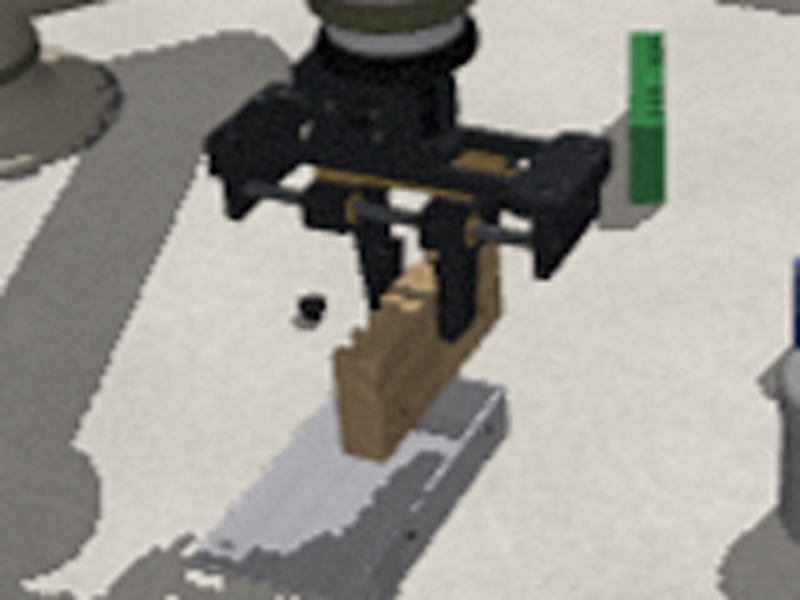

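```bash
python3 - <<'E'
from h import *
a=cv2.imread("pics/side8.png");cv2.imwrite("pics/s8d.png",cv2.resize(a[205:250,325:385],None,fx=12,fy=12,interpolation=cv2.INTER_CUBIC))
a=cv2.imread("pics/scene8.png");cv2.imwrite("pics/c8d.png",cv2.resize(a[190:240,250:300],None,fx=12,fy=12,interpolation=cv2.INTER_CUBIC))
E
```

```text
(no output)
```

View pics/s8d.png

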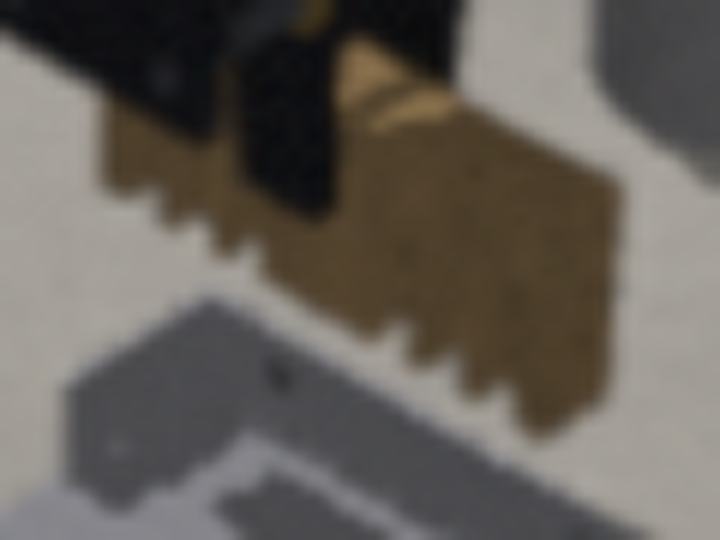

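View pics/c8d.png

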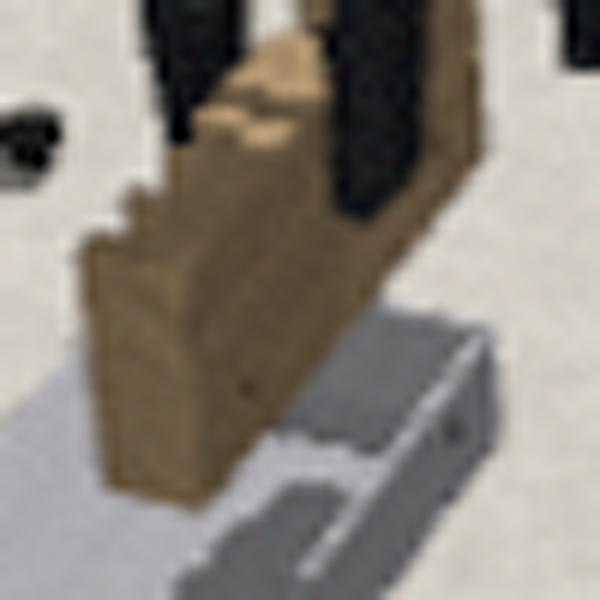

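```bash
python3 - <<'E'
from h import *
from scipy.spatial.transform import Rotation as Ro
sc=optics.camera_params("scene"); si=optics.camera_params("side")
F,B,N,P=-12,12,-70,70; m=1e-3
ms=np.array([[F,N,0],[B,N,0],[B,N,60],[F,P,0]])*m; ps=crop([(540,440),(605,402),(622,185),(103,187)],325,205,12)
mc=np.array([[F,N,60],[B,N,60],[F,N,0],[B,N,0],[B,P,0]])*m; pc=crop([(80,240),(190,255),(105,487),(205,508),(483,155)],250,190,12)
def res(p):
    r=[]
    R=Ro.from_euler('ZYX',[p[3],p[4],p[5]]).as_matrix()
    for c,M,px in((si,ms,ps),(sc,mc,pc)):
        r.append((proj(c,(M-[0,0,.03])@R.T+p[:3])-px).ravel())
    return np.concatenate(r)
s=least_squares(res,[.567,-.145,.1,.22,0,0]);print(s.x.round(4));print(s.fun.round(1))
s2=least_squares(lambda q:res(np.r_[q,0,0]),[.567,-.145,.1,.22]);print(s2.x.round(4));print(s2.fun.round(1))
t=state();print(t["tcp_pos"])
print("rel comb-tcp in tool yaw frame",rz(-.2207)@(s.x[:3]-t["tcp_pos"]))
print("rack frame",rz(-.222)@(s.x[:3]-[.5345,-.177,0]))
E
```

```text
[ 0.5671 -0.1465  0.1018  0.2163  0.0202 -0.0104]
[ 0.1  0.4  0.5 -0.1  0.3 -0.4 -0.8  0.6 -0.2 -0.2 -0.3  0.7 -0.2 -0.6
  0.2 -0.1  0.8 -0.2]
[ 0.5668 -0.1465  0.1021  0.2199]
[ 0.1  0.5  0.5 -0.2  0.2 -0.2 -0.9  0.3 -0.5  0.1 -0.6  0.8  0.  -0.4
  0.5 -0.1  0.9 -0.7]
[ 0.56712795 -0.14504746  0.07102627]
rel comb-tcp in tool yaw frame [-0.00035682 -0.00136727  0.03079548]
rack frame [0.03850398 0.02261753 0.10182175]
```

Two-camera fit: the bar is upright, at rack frame (38, 23, 102) mm, yaw matching to 0.004. I'll shift by −2/−24.5 mm to about 8 mm clear of the back and cheek, then go down.

```bash
python3 -m inch '[[[-1,-0.1,-0.6,0,0],[-1,0,-0.6,0,0],[-1,0,0,-0.5,0],[-1,0,0,-0.8,0],[-1,0,0,-0.8,0]]]' 30; python3 -m inch '[[[-1,0,0,-0.5,0],[-1,0,0,-0.3,0],[-1,0,0,0,0],[-1,0,0,0,0]]]'; python3 - <<'E'
from h import *
for n in ["side","scene"]:
    a=optics.grab_frame(n)[:,:,::-1]; cv2.imwrite(f"pics/{n}9.png",a)
    x,y=(300,190) if n=="side" else (210,170)
    cv2.imwrite(f"pics/{n}9c.png",cv2.resize(a[y:y+90,x:x+110],None,fx=7,fy=6.6,interpolation=cv2.INTER_CUBIC))
s=state();print(s["tcp_pos"],s["ft_force"])
E
```

```text
clock: 8.12
tcp_pos: [0.5653, -0.1703, 0.0284]
ee_rot: [1.964, 2.451, 0.0]
ft_force: [-0.8, 0.8, -2.1]
opening: 0.0239
clock: 8.45
tcp_pos: [0.5655, -0.1699, 0.0134]
ee_rot: [1.964, 2.452, 0.0]
ft_force: [0.6, -1.0, -1.4]
opening: 0.0236
[ 0.56575561 -0.17000703  0.01408486] [ 0.18099329  0.2409168  -0.87175669]
```

View pics/side9c.png

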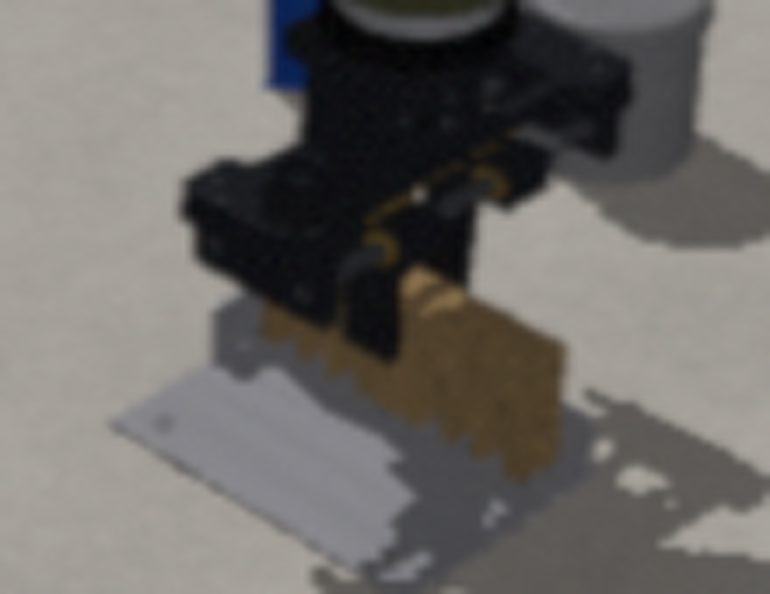

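View pics/scene9c.png

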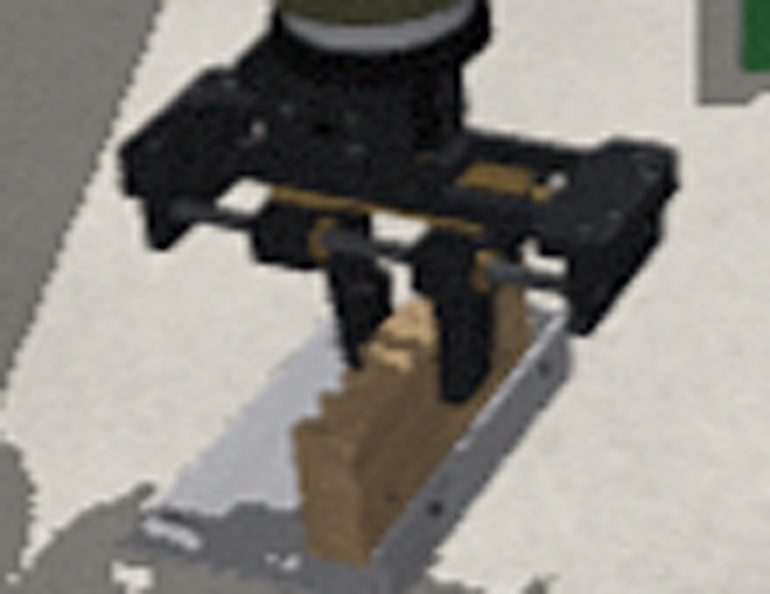

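The bar is inside the rack, clear of back and cheek in both pictures. By the grip height (0.0014 on the shelf plus 3 mm of plate) it should touch at TCP z≈0.0044.

```bash
python3 -m inch '[[[-1,0,0,-0.2,0],[-1,0,0,-0.2,0],[-1,0,0,0,0],[-1,0,0,0,0]]]' 30; python3 -m inch '[[[-1,0,0,-0.05,0],[-1,0,0,0,0],[-1,0,0,0,0]]]';python3 -m inch '[[[-1,0,0,-0.04,0],[-1,0,0,0,0],[-1,0,0,0,0]]]'
```

```text
clock: 8.88
tcp_pos: [0.5652, -0.1697, 0.0052]
ee_rot: [-1.963, -2.452, 0.0]
ft_force: [0.0, -0.3, -1.5]
opening: 0.024
clock: 9.13
tcp_pos: [0.5654, -0.1698, 0.0045]
ee_rot: [1.964, 2.452, 0.0]
ft_force: [-0.3, -0.5, -1.0]
opening: 0.0239
clock: 9.38
tcp_pos: [0.5654, -0.1699, 0.0044]
ee_rot: [1.963, 2.452, 0.0]
ft_force: [-2.7, 0.8, 5.9]
opening: 0.0238
```

Plate contact at z 0.0044, as expected (fz −1.2 → +5.9 N). I'll ease off 0.4 mm and slide towards the cheek, which lies along world (−0.22, 0.975).

```bash
python3 -m inch '[[[-1,0,0,0.02,0],[-1,-0.022,0.098,0,0],[-1,-0.022,0.098,0,0],[-1,0,0,0,0],[-1,0,0,0,0]]]' 30; python3 -m inch '[[[-1,-0.011,0.049,0,0],[-1,0,0,0,0],[-1,0,0,0,0]]]';python3 -m inch '[[[-1,-0.011,0.049,0,0],[-1,0,0,0,0],[-1,0,0,0,0]]]'; python3 -m inch '[[[-1,-0.011,0.049,0,0],[-1,0,0,0,0],[-1,0,0,0,0]]]'
```

```text
clock: 9.8
tcp_pos: [0.5649, -0.166, 0.0044]
ee_rot: [1.963, 2.451, 0.001]
ft_force: [-0.2, -0.3, 6.2]
opening: 0.0235
clock: 10.05
tcp_pos: [0.5647, -0.1652, 0.0044]
ee_rot: [1.963, 2.451, 0.0]
ft_force: [0.7, -2.4, 5.6]
opening: 0.0238
clock: 10.3
tcp_pos: [0.5645, -0.1643, 0.0044]
ee_rot: [1.963, 2.451, 0.0]
ft_force: [-0.6, -2.1, 5.7]
opening: 0.0237
clock: 10.55
tcp_pos: [0.5643, -0.1634, 0.0044]
ee_rot: [1.963, 2.451, 0.0]
ft_force: [0.4, -3.2, 5.8]
opening: 0.0237
```

```bash
python3 -m inch '[[[-1,0,0,0.015,0],[-1,-0.011,0.049,0,0],[-1,0,0,0,0],[-1,0,0,0,0]]]';python3 -m inch '[[[-1,-0.011,0.049,0,0],[-1,0,0,0,0],[-1,0,0,0,0]]]'; python3 -m inch '[[[-1,-0.011,0.049,0,0],[-1,0,0,0,0],[-1,0,0,0,0]]]'
```

```text
clock: 10.88
tcp_pos: [0.5637, -0.162, 0.0044]
ee_rot: [1.963, 2.452, 0.0]
ft_force: [0.4, -2.6, 5.3]
opening: 0.0238
clock: 11.13
tcp_pos: [0.5635, -0.1611, 0.0044]
ee_rot: [1.963, 2.452, 0.0]
ft_force: [0.8, -2.9, 6.1]
opening: 0.0236
clock: 11.38
tcp_pos: [0.5636, -0.1611, 0.0044]
ee_rot: [1.962, 2.451, -0.001]
ft_force: [1.3, -8.6, 2.7]
opening: 0.0238
```

Cheek contact: fy jumps from −2.9 to −8.6 N at rack y≈7.7 mm (expected 7). I'll relax 0.3 mm, then push to the back along world (0.975, 0.22).

```bash
python3 -m inch '[[[-1,0.003,-0.015,0,0],[-1,0.098,0.022,0,0],[-1,0.098,0.022,0,0],[-1,0,0,0,0],[-1,0,0,0,0]]]' 30; python3 -m inch '[[[-1,0.049,0.011,0,0],[-1,0,0,0,0],[-1,0,0,0,0]]]';python3 -m inch '[[[-1,0.049,0.011,0,0],[-1,0,0,0,0],[-1,0,0,0,0]]]'
```

```text
clock: 11.8
tcp_pos: [0.5661, -0.1605, 0.0045]
ee_rot: [-1.962, -2.453, 0.004]
ft_force: [-6.2, -8.2, 8.0]
opening: 0.0236
clock: 12.05
tcp_pos: [0.5668, -0.1603, 0.0045]
ee_rot: [-1.962, -2.452, 0.005]
ft_force: [-6.4, -9.4, 10.5]
opening: 0.0237
clock: 12.3
tcp_pos: [0.5677, -0.1601, 0.0045]
ee_rot: [-1.962, -2.452, 0.005]
ft_force: [-6.2, -8.8, 9.6]
opening: 0.0238
```

```bash
python3 -m inch '[[[-1,0.025,0.0055,0,0],[-1,0,0,0,0],[-1,0,0,0,0]]]'
```

```text
clock: 12.55
tcp_pos: [0.5681, -0.16, 0.0045]
ee_rot: [-1.962, -2.452, 0.005]
ft_force: [-7.2, -9.2, 8.2]
opening: 0.0238
```

Friction on the plate and cheek makes up most of that reading. I'll relieve both by 0.5 mm so the push reads cleanly.

```bash
python3 -m inch '[[[-1,0.006,-0.025,0.025,0],[-1,0,0,0,0],[-1,0,0,0,0]]]'; python3 -m inch '[[[-1,0.006,-0.025,0.025,0],[-1,0,0,0,0],[-1,0,0,0,0]]]'; python3 -c "
from bench import state
for _ in range(1):
  s=state();print(s['tcp_pos'],s['ft_force'],s['ft_torque'])"
```

```text
clock: 12.8
tcp_pos: [0.5684, -0.1599, 0.0045]
ee_rot: [-1.962, -2.451, 0.004]
ft_force: [-5.1, -6.8, 4.8]
opening: 0.024
clock: 13.05
tcp_pos: [0.5691, -0.1597, 0.0046]
ee_rot: [-1.962, -2.451, 0.001]
ft_force: [-0.4, -4.4, -1.9]
opening: 0.0237
[ 0.56912775 -0.15973401  0.00458411] [-0.42911964 -4.42607201 -1.91695531] [-0.70417695  0.24728929  0.17971813]
```

```bash
python3 -m inch '[[[-1,0.049,0.011,0,0],[-1,0,0,0,0],[-1,0,0,0,0]]]'; python3 -m inch '[[[-1,0.025,0.006,0,0],[-1,0,0,0,0],[-1,0,0,0,0]]]'; python3 -m inch '[[[-1,0.025,0.006,0,0],[-1,0,0,0,0],[-1,0,0,0,0]]]'
```

```text
clock: 13.3
tcp_pos: [0.5707, -0.1594, 0.005]
ee_rot: [-1.963, -2.452, -0.0]
ft_force: [0.6, -3.0, -1.7]
opening: 0.0237
clock: 13.55
tcp_pos: [0.5713, -0.1593, 0.0052]
ee_rot: [-1.964, -2.452, -0.0]
ft_force: [-0.5, -2.7, -2.1]
opening: 0.024
clock: 13.8
tcp_pos: [0.5717, -0.1592, 0.0052]
ee_rot: [-1.963, -2.452, -0.0]
ft_force: [-0.2, -0.8, -1.7]
opening: 0.0239
```

```bash
python3 -m inch '[[[-1,0.025,0.006,-0.01,0],[-1,0,0,0,0],[-1,0,0,0,0]]]'; python3 -m inch '[[[-1,0.025,0.006,-0.01,0],[-1,0,0,0,0],[-1,0,0,0,0]]]'; python3 -m inch '[[[-1,0.025,0.006,0,0],[-1,0,0,0,0],[-1,0,0,0,0]]]'
```

```text
clock: 14.05
tcp_pos: [0.5718, -0.1592, 0.005]
ee_rot: [-1.963, -2.452, 0.001]
ft_force: [-4.1, -1.7, -0.3]
opening: 0.0234
clock: 14.3
tcp_pos: [0.5718, -0.1593, 0.0049]
ee_rot: [-1.962, -2.451, 0.002]
ft_force: [-7.8, -2.5, 1.9]
opening: 0.0237
clock: 14.55
tcp_pos: [0.5718, -0.1592, 0.0049]
ee_rot: [-1.962, -2.45, 0.003]
ft_force: [-9.2, -3.9, 3.5]
opening: 0.0237
```

Back contact at rack x≈40 mm, as expected. The push is now about 9.8 N along the rack's x. I'll let it settle and check.

```bash
python3 -m inch '[[[-1,0,0,-0.01,0],[-1,0,0,0,0],[-1,0,0,0,0],[-1,0,0,0,0],[-1,0,0,0,0]]]'; python3 -m inch '[[[-1,0,0,0,0],[-1,0,0,0,0],[-1,0,0,0,0],[-1,0,0,0,0],[-1,0,0,0,0]]]';python3 - <<'E'
from h import *
for n in ["side","scene","wrist"]:
    a=optics.grab_frame(n)[:,:,::-1]; cv2.imwrite(f"pics/{n}A.png",a)
    if n=="wrist": continue
    x,y=(300,190) if n=="side" else (210,170)
    cv2.imwrite(f"pics/{n}Ac.png",cv2.resize(a[y:y+90,x:x+110],None,fx=7,fy=6.6,interpolation=cv2.INTER_CUBIC))
s=state();print(s["tcp_pos"],s["ee_rot"],s["ft_force"],rz(-.222)@s["ft_force"],s["ft_torque"])
E
```

```text
clock: 14.97
tcp_pos: [0.5718, -0.1592, 0.0047]
ee_rot: [-1.962, -2.45, 0.003]
ft_force: [-9.4, -3.7, 4.5]
opening: 0.024
clock: 15.38
tcp_pos: [0.5718, -0.1592, 0.0047]
ee_rot: [-1.962, -2.45, 0.003]
ft_force: [-8.6, -3.7, 3.1]
opening: 0.0239
[ 0.57181783 -0.15922848  0.00469447] [-1.96182839 -2.45042875  0.00318109] [-9.95489823 -3.31633805  3.38902971] [-10.44079002  -1.04307268   3.38902971] [-0.65812043  1.58299277  0.10979815]
```

View pics/sideAc.png

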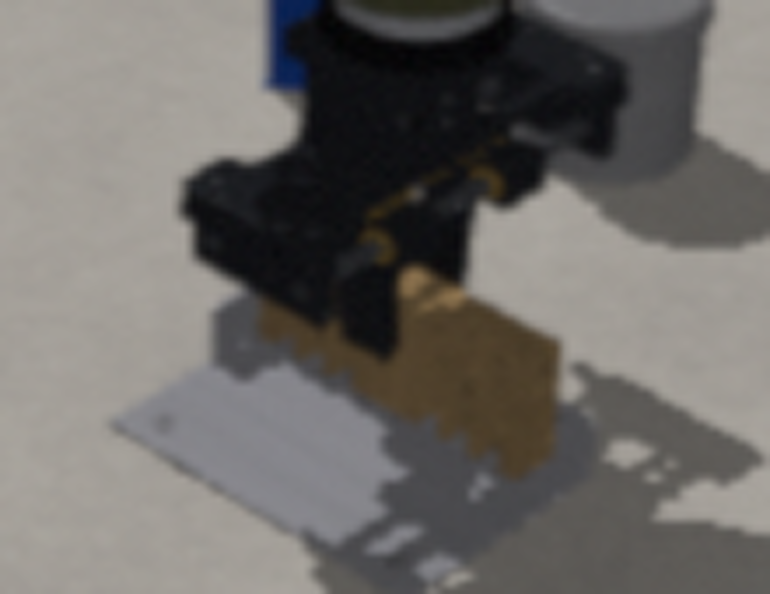

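View pics/sceneAc.png

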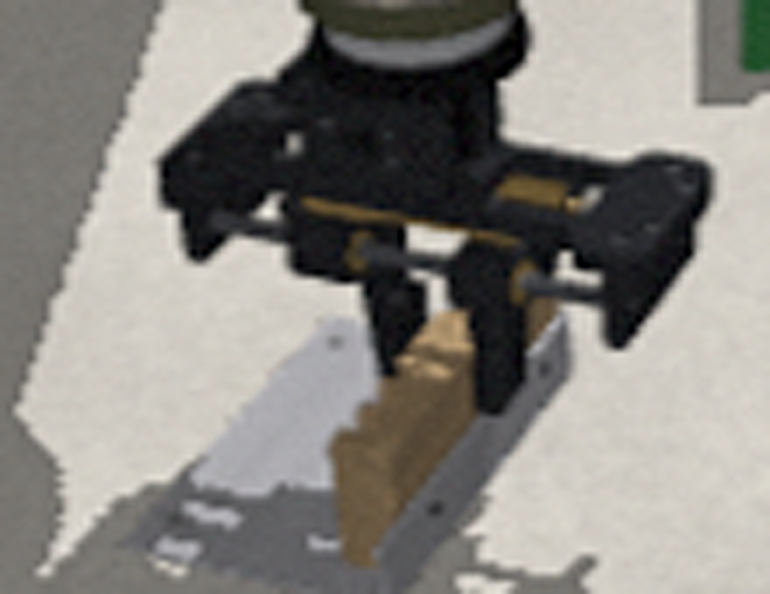

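View pics/wristA.png

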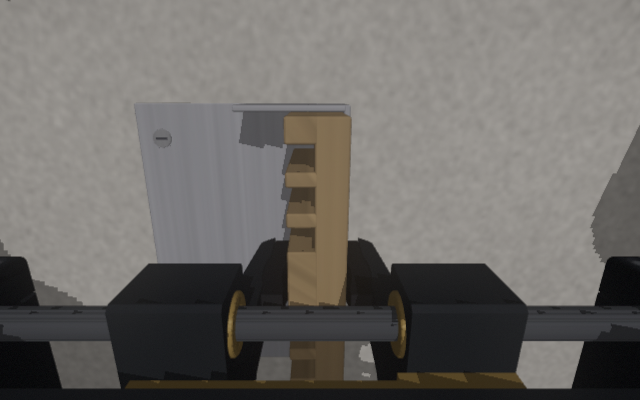

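Pictures: the bar stands flat along the back. In the wrist view its end is at row 113, next to the cheek at row 108, with the slots to the open front. The tin looks unmoved. The push is steady at about 10 N (rack frame −10.4, −1.0, +3.4 N), so I'm handing in.

```bash
python3 -c "
from bench import finish_job,state
print(state()['ft_force']);print(finish_job())"
```

```text
[-9.95489823 -3.31633805  3.38902971]
the job is handed in; nothing more can be done
None
```

The comb bar stands on the rack's foot plate with its slots to the open front, its back against the rack's back and its end at the cheek. The gripper still holds it at 30 N and pushes it against the back with about 10 N. I handed the job in at about 15.5 s; no verdict came back.

**Last checks**
- **Push:** the last wrist reading was 10.4 N towards the back and 1.0 N towards the cheek. It stayed at about 9–10 N over the last second. The gripper also presses down about 3 N, and friction on the plate could take 1–2 N of the push, so I put the force on the back at about 8.5–10.4 N. The highest wrist reading during the insertion was about 16 N in total, and the highest on the back was 10.4 N.
- **Position:** the bar touched the plate, cheek and back about where the camera measurements predicted. From those and the arm position it sits at about x 40, y 7.7 mm in the rack's frame. It is at most about 0.3 mm above the plate-contact height.
- **Squareness:** the tool is turned 0.2206 rad and the camera fit of the rack gave 0.222; the tool's tilt is a few thousandths of a radian.
- **Bystanders:** nothing touched them. The tin and cap looked unmoved in the pictures I viewed. I did not re-measure the others at the end.

**What disagreed**
- **Finger height:** the finger tips sat about 36 mm higher than the reported TCP height, so the first closing shut above the bar without touching anything. I measured the offset and gripped lower.
- **Wrist camera:** an early wrist-camera fit was 4–5 mm off because the arm was still settling. I did not use that fit for placing.

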